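# Spice jars in a row by height

### The job

Line the four glass spice jars up on the slatted shelf in order of height, one jar standing centred on each of the four coasters: the tallest next to the upturned steel steamer pot, stepping down to the shortest next to the bamboo basket. Keep the jars upright and set each one down gently, never dropping or banging it, and leave the pot and the basket where they stand.

Things in the scene. Friction and masses are not known exactly. Their poses are not given: they have to be found in the camera images.
- jar_red: closed glass spice jar, 130 mm tall over all, 48 mm across, round and straight-sided; red screw lid (top 16 mm, 45 mm across), brick-red contents. Stands on the worktop (z = 0) at the start. Origin: centre of its underside, z up. About 0.22 kg.
- jar_yellow: closed glass spice jar, 110 mm tall over all, 48 mm across, round and straight-sided; yellow screw lid (top 16 mm, 45 mm across), mustard-yellow contents. Stands on the worktop (z = 0) at the start. Origin: centre of its underside, z up. About 0.19 kg.
- jar_green: closed glass spice jar, 90 mm tall over all, 48 mm across, round and straight-sided; green screw lid (top 16 mm, 45 mm across), dull green contents. Stands on the worktop (z = 0) at the start. Origin: centre of its underside, z up. About 0.15 kg.
- jar_black: closed glass spice jar, 70 mm tall over all, 48 mm across, round and straight-sided; black screw lid (top 16 mm, 45 mm across), near-black contents. Stands on the worktop (z = 0) at the start. Origin: centre of its underside, z up. About 0.12 kg.
- coaster_cork: cork-brown round coaster, 66 mm across, 4 mm thick, stuck on the slatted shelf. Origin: centre of its underside, on the shelf top (z = 0.060), so a jar on it has its base at z = 0.064. The four form a row about 88 mm apart between pot and basket; which colour is where differs each time. Its x axis points across the shelf, away from the robot; y along the row.
- coaster_violet: violet round coaster, 66 mm across, 4 mm thick, stuck on the slatted shelf. Origin: centre of its underside, on the shelf top (z = 0.060), so a jar on it has its base at z = 0.064. The four form a row about 88 mm apart between pot and basket; which colour is where differs each time. Its x axis points across the shelf, away from the robot; y along the row.
- coaster_charcoal: charcoal-black round coaster, 66 mm across, 4 mm thick, stuck on the slatted shelf. Origin: centre of its underside, on the shelf top (z = 0.060), so a jar on it has its base at z = 0.064. The four form a row about 88 mm apart between pot and basket; which colour is where differs each time. Its x axis points across the shelf, away from the robot; y along the row.
- coaster_blue: blue round coaster, 66 mm across, 4 mm thick, stuck on the slatted shelf. Origin: centre of its underside, on the shelf top (z = 0.060), so a jar on it has its base at z = 0.064. The four form a row about 88 mm apart between pot and basket; which colour is where differs each time. Its x axis points across the shelf, away from the robot; y along the row.
- pot: upturned steel steamer pot, mouth down, pierced bottom up: 186 mm across at the rim, 110 mm tall, two loop handles on the +x and -x sides of the shelf reaching 104 mm from its axis. Stands loose at one end of the shelf (left or right differs), its axis about 160 mm from the nearest coaster's centre. Origin: centre of its underside on the shelf top.
- basket: round bamboo steaming basket with a domed lid, 182 mm across, 80 mm tall, loose at the other end of the shelf, its axis about 160 mm from the nearest coaster's centre. Origin: centre of its underside on the shelf top.
Things that resemble listed ones, but are neither listed nor needed, are in the scene too. Several things have the shape of the pot; the one meant has the colours described above.

How it is judged:
By the outcome, as a careful person would: the job done as asked, in the order asked, and still so for the second after the job is handed in, with the robot touching nothing.
It also fails if it takes over 104 s, if anything falls off the work surface, if the arm or the gripper's body presses on something with over 40 N, if the wrist force passes 120 N, or if a joint passes its speed limit or range.

### The arm

A 7-joint arm with a two-finger parallel gripper is mounted at the origin on the work surface. World frame = base frame: x ahead of the robot, y to its left, z up, the work surface at z = 0. Lengths are in m, angles in rad, forces in N, time in s.
With the tool pointing down it reaches from about 0.4 to 0.85 m from the base axis. Payload 10.4 kg.
Tool frame: the origin (TCP) lies midway between the tips of the shut fingers; the grasp point (between the pads) lies 19 mm behind it; x points along the fingers, z is the direction in which the jaws open and shut, and the axes are right-handed (so a half turn about x gives the same grasp; the last joint's range is limited). The gripper opens to 87 mm and grips with 3 to 60 N. Pads are 19 mm wide; open, the fingers measure 117 mm over their backs; the gripper's body (75 mm by 190 mm) begins 51 mm behind the grasp point.
Start: joints at [1.291, 0.332, -0.065, 1.46, 0.022, 1.35, -0.088], TCP at [0.159, -0.605, 0.223] pointing down, gripper open.
Joint ranges: [-2.6, 2.6], [-0.5, 2.12], [-1.47, 1.34], [0.16, 2.42], [-1.27, 4.41], [0.06, 2.06], [-2.6, 2.6]. Speed limits (rad/s): [2.22, 2.22, 2.79, 2.79, 3.14, 3.14, 3.14].

### API

Orientations are given as a unit quaternion [x, y, z, w].
In Python, from bench import read_state, camera, camera_params, close_job gives the robot as it stands.
- The arm moves only by the tool arm_command, never from a script. Its argument "targets" is a list of rows, each a list of 7 numbers: the closure in counts, from 0 (fully open) to 255 (shut), then the shift along the tool's x, y, z in mm, then the turn, a rotation vector about the tool's x, y, z in rad. A call has 1 to 10 rows; each row is the pose to reach, as a shift and turn from the pose commanded when the call began, along the tool's axes at that moment; what a row does not reach only later rows make up. A row lasts 1/10 s, in which the tool goes at most 50 mm and 8.59 degrees, less where a joint would pass 70% of its speed; a pose out of reach is approached as far as the arm can. A call with a gripper value outside its range is refused whole. The fingers move at their own pace and stop on an object; "newtons" is the grip in N (left out, the last holds). Time passes only in rows, so rows that repeat a pose let the fingers close. It gives the time, the measured TCP pose, the force and the opening at its end, in the units of the state.
- read_state(): the state, without advancing time (a new reading comes with each control period).
- camera(name): name is "scene" or "top" or "wrist"; returns the picture (420x560x3 uint8, red, green, blue); there is no depth.
- camera_params(name): a dict with "intrinsics" (3x3 intrinsics, pixels), "xyz" and "orientation" of the camera in the world; the wrist camera has in their place "mount" (4x4, takes a point from camera to tool coordinates, whose origin is the TCP and whose axes are the tool frame's). Camera axes: x right, y down, z forward; pixel columns grow to the right and rows downward; lengths in m; the calibration is good to about 2 mm. A picture is of the moment at which its call begins: read the wrist's pose just before it. camera_params takes no time and is no camera call.
- close_job(): hands the job in, once; it reports no verdict.
The state is a dict: "time": time; "joint_positions": joint angles; "joint_vel": joint speeds; "joint_torque": joint torques, N m; "ee_pos": TCP position; "eef_rot": TCP orientation; "ft_force": force on the tool from outside, world axes, zero at the start; "torque": the same for the moment, N m; "width": finger opening in m.
Only numpy, scipy, OpenCV 4.12 (cv2) and the standard library are available. Lean on these libraries where they do the work, as an engineer would, in place of code of your own. Each camera call takes 0.05 s, during which the arm holds its last target.

## Working session

There is one attempt and no reset: what is moved stays moved. The work goes in short steps, Python scripts to look and compute and a tool call to move; the robot and the scene stay as the last step left them, time stands still between calls to the robot, and variables do not carry over. Pictures are saved under pics/ and viewed, and the job is handed in when it is done.

Besides the shell and the picture viewer there is one more tool, called after "Emit:" by a JSON object that holds its "method" and its "body". arm_command: Moves the arm, as the interface text tells. Its arguments: {"type":"object","properties":{"targets":{"type":"array"},"newtons":{"type":"number"}},"required":["targets"]}

```bash
ls; mkdir -p pics; python3 - <<'E'
from bench import *
import cv2,json
s=read_state();print(s)
for n in("scene","top","wrist"):
    print(n,camera_params(n))
for n in("scene","top"):
    cv2.imwrite(f"pics/{n}0.png",camera(n)[:,:,::-1])
E
```

```text
pics
{'time': 0.0, 'joint_positions': array([ 1.29140698,  0.3328831 , -0.06469713,  1.46094028,  0.02163026,
        1.34990103, -0.08851514]), 'joint_vel': array([ 6.31206925e-05, -6.01517033e-04, -5.45151998e-04,  1.69522787e-03,
       -7.39573359e-04, -8.29820945e-04,  8.79977725e-05]), 'joint_torque': array([-9.59768840e-05, -6.23255539e+01,  2.45708681e-02, -3.89898849e+01,
       -6.14446308e-02,  3.97674751e-02,  1.61381568e-04]), 'ee_pos': array([ 0.15861925, -0.60413605,  0.22174743]), 'eef_rot': array([ 0.43214252,  0.56032926, -0.43157832,  0.55948559]), 'ft_force': array([-0.31473213,  0.5892304 ,  0.63968143]), 'torque': array([ 0.01148643, -0.00723231, -0.01805977]), 'width': 0.08709309383197351}
scene {'intrinsics': array([[391.85331026,   0.        , 278.468857  ],
       [  0.        , 391.85331026, 208.41978888],
       [  0.        ,   0.        ,   1.        ]]), 'xyz': array([ 0.92998637, -0.42438095,  0.79462276]), 'orientation': array([ 0.89136148,  0.26743944, -0.09988778, -0.3520984 ])}
top {'intrinsics': array([[383.6160107 ,   0.        , 276.47508362],
       [  0.        , 383.6160107 , 202.70948907],
       [  0.        ,   0.        ,   1.        ]]), 'xyz': array([0.48057332, 0.15343728, 1.09840017]), 'orientation': array([ 0.71709746, -0.69570569,  0.03360442, -0.0252105 ])}
wrist {'intrinsics': array([[344.51510692,   0.        , 274.05160433],
       [  0.        , 344.51510692, 204.20373604],
       [  0.        ,   0.        ,   1.        ]]), 'mount': array([[ 3.70123056e-05, -2.42989872e-01,  9.70028825e-01,
        -1.63465381e-01],
       [ 1.13491161e-04, -9.70028818e-01, -2.42989874e-01,
         6.75120801e-02],
       [ 9.99999993e-01,  1.19083313e-04, -8.32580054e-06,
         7.48001250e-04],
       [ 0.00000000e+00,  0.00000000e+00,  0.00000000e+00,
         1.00000000e+00]])}
```

View pics/scene0.png

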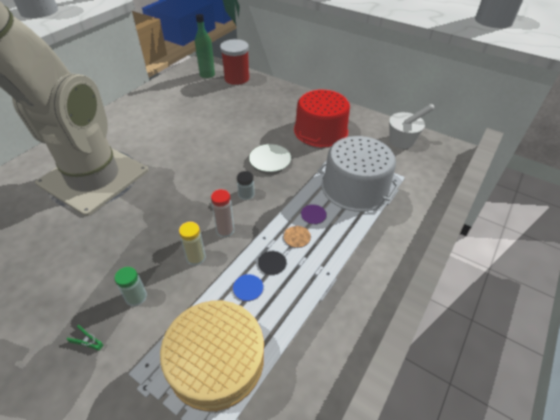

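View pics/top0.png

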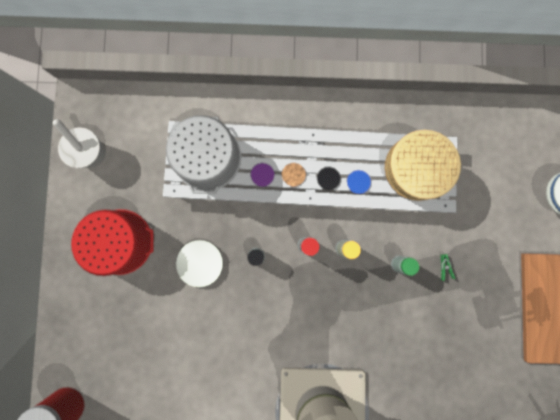

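The pot sits at the left (+y) end, so the order is red→violet, yellow→cork, green→charcoal and black→blue. In the top view the coasters are at (262,175), (294,174), (329,179) and (359,182). The lids are at red (310,247), yellow (351,250), green (410,267) and black (256,257). Next I'll measure these precisely.

```bash
cat > h.py <<'E'
import numpy as np,cv2
from bench import *
from scipy.spatial.transform import Rotation as R
from scipy.optimize import least_squares
def proj(n,P,pose=None):
    p=camera_params(n); P=np.asarray(P,float).reshape(-1,3)
    if n=="wrist":
        s=pose; Rt=R.from_quat(s['eef_rot']).as_matrix(); m=p['mount']
        Rc=Rt@m[:3,:3]; c=s['ee_pos']+Rt@m[:3,3]
    else: Rc=R.from_quat(p['orientation']).as_matrix(); c=p['xyz']
    q=(P-c)@Rc; q=q@p['intrinsics'].T
    return q[:,:2]/q[:,2:]
def disc(x,y,z,r):
    a=np.linspace(0,2*np.pi,60,endpoint=False)
    return np.c_[x+r*np.cos(a),y+r*np.sin(a),0*a+z]
def cen(hull):
    m=cv2.moments(hull.astype(np.float32)); return np.array([m['m10'],m['m01']])/m['m00']
def model(n,x,y,z0,z1,r,pose=None):
    pts=proj(n,np.r_[disc(x,y,z0,r),disc(x,y,z1,r)],pose).astype(np.float32)
    return cv2.convexHull(pts)
def solve(n,c,z0,z1,r,guess,pose=None):
    f=lambda v: cen(model(n,v[0],v[1],z0,z1,r,pose))-c
    return least_squares(f,guess).x
# colour masks on RGB
def hsv(im): return cv2.cvtColor(im,cv2.COLOR_RGB2HSV)
def blob(mask,near,rad=40):
    k,l,st,ce=cv2.connectedComponentsWithStats(mask.astype(np.uint8))
    b=[(st[i,4],i) for i in range(1,k) if np.hypot(*(ce[i]-near))<rad]
    a,i=max(b); return ce[i],a
E
python3 - <<'E'
from h import *
T=camera("top");S=camera("scene")
objs={ # z0,z1,r, h range, top px, scene px
'red':(.114,.130,.0225,(310,247),(221,197)),'yellow':(.094,.110,.0225,(351,250),(190,230)),'green':(.074,.090,.0225,(410,267),(128,277)),'black':(.054,.070,.0225,(256,257),(245,178)),
'violet':(.06,.064,.033,(262,175),(314,214)),'cork':(.06,.064,.033,(294,174),(297,237)),'charcoal':(.06,.064,.033,(329,179),(272,263)),'blue':(.06,.064,.033,(359,182),(248,288))}
def mk(k,H):
    h,s,v=[H[...,i].astype(int) for i in range(3)]
    return {'red':((h<6)|(h>174))&(s>190),'yellow':(h>20)&(h<32)&(s>200),'green':(h>50)&(h<80)&(s>150),'black':v<50,
     'violet':(h>130)&(h<165)&(s>90),'cork':(h>5)&(h<20)&(s>90),'charcoal':v<60,'blue':(h>105)&(h<125)&(s>150)}[k]
for k,o in objs.items():
    r=[]
    for n,im,c in(("top",T,o[3]),("scene",S,o[4])):
        ce,a=blob(mk(k,hsv(im)),c,8)
        g=solve(n,ce,*o[:3],(.5,0))
        A=cv2.contourArea(model(n,*g,*o[:3]))
        r+=[n,ce.round(1),int(a),int(A),g.round(4)]
    print(k,*r)
for n,im in(("top",T[130:300,180:440]),("scene",S[160:320,80:340])):
    cv2.imwrite(f"pics/{n}1.png",cv2.resize(im,None,fx=3,fy=3,interpolation=cv2.INTER_CUBIC)[:,:,::-1])
E
```

```text
Traceback (most recent call last):
  File "h.py", line 29, in blob
    a,i=max(b); return ce[i],a
        ~~~^^^
ValueError: max() iterable argument is empty
```

```bash
cat > m.py <<'E'
from h import *
T=cv2.imread("pics/top0.png")[:,:,::-1].copy();S=cv2.imread("pics/scene0.png")[:,:,::-1].copy()
objs={ 
'red':(.114,.130,.0225,(310,247),(221,197)),'yellow':(.094,.110,.0225,(351,250),(190,230)),'green':(.074,.090,.0225,(410,267),(128,277)),'black':(.054,.070,.0225,(256,257),(245,178)),
'violet':(.06,.064,.033,(262,175),(314,214)),'cork':(.06,.064,.033,(294,174),(297,237)),'charcoal':(.06,.064,.033,(329,179),(272,263)),'blue':(.06,.064,.033,(359,182),(248,288))}
def mk(k,H):
    h,s,v=[H[...,i].astype(int) for i in range(3)]
    return {'red':((h<6)|(h>174))&(s>190),'yellow':(h>20)&(h<32)&(s>200),'green':(h>50)&(h<80)&(s>150),'black':v<50,
     'violet':(h>130)&(h<165)&(s>90),'cork':(h>5)&(h<20)&(s>90),'charcoal':v<60,'blue':(h>105)&(h<125)&(s>150)}[k]
for k,o in objs.items():
    r=[]
    for n,im,c in(("top",T,o[3]),("scene",S,o[4])):
        H=hsv(im)
        try:
            ce,a=blob(mk(k,H),c,8)
        except ValueError: r+=[n,H[c[1],c[0]]];continue
        g=solve(n,ce,*o[:3],(.5,0))
        A=cv2.contourArea(model(n,*g,*o[:3]))
        r+=[n,ce.round(1),int(a),int(A),g.round(4)]
    print(k,*r)
E
python3 m.py
```

```text
red top [  0 179 222] scene [220.  196.1] 131 283 [0.4538 0.0592]
yellow top [ 27 143 243] scene [188.8 229.5] 198 325 [ 0.4485 -0.0503]
green top [ 67 132 164] scene [125.3 275.6] 252 404 [ 0.4088 -0.2102]
black top [258. 259.] 1 231 [0.4148 0.1872] scene [243.3 182.5] 6 219 [0.4312 0.178 ]
violet top [262.  174.3] 383 460 [0.6437 0.1842] scene [313.3 213.8] 334 424 [0.6462 0.1844]
cork top [293.3 174.3] 384 459 [0.6465 0.0988] scene [296.6 236.2] 403 492 [0.6489 0.099 ]
charcoal top [328.3 178.4] 334 460 [0.6382 0.0029] scene [113  16  64]
blue top [358.4 181.8] 368 462 [ 0.6314 -0.0796] scene [247.5 287.1] 551 672 [ 0.6339 -0.0793]
```

```bash
sed -i "s/return {'red.*/return {'red':((h<6)|(h>174))\&(s>140),'yellow':(h>20)\&(h<32)\&(s>110)\&(v>120),'green':(h>50)\&(h<85)\&(s>85),'black':v<75,/; s/'violet':(h>130.*/'violet':(h>130)\&(h<165)\&(s>60),'cork':(h>5)\&(h<20)\&(s>65),'charcoal':v<92,'blue':(h>105)\&(h<125)\&(s>110)}[k]/" m.py; python3 m.py
python3 - <<'E'
import cv2
a=cv2.imread("pics/top0.png")[160:300,240:440];cv2.imwrite("pics/t1.png",cv2.resize(a,None,fx=4,fy=4,interpolation=2))
a=cv2.imread("pics/scene0.png")[160:320,90:290];cv2.imwrite("pics/s1.png",cv2.resize(a,None,fx=4,fy=4,interpolation=2)[:600])
E
```

```text
red top [309.9 246.3] 234 260 [0.4541 0.0554] scene [220.3 196.9] 220 284 [0.4561 0.0574]
yellow top [351.  249.6] 265 261 [ 0.4482 -0.0532] scene [189.  230.1] 314 327 [ 0.45   -0.0514]
green top [409.5 266.2] 247 268 [ 0.4086 -0.2126] scene [125.7 276.4] 364 406 [ 0.4109 -0.2112]
black top [255.6 257. ] 199 230 [0.4199 0.1937] scene [244.7 177.9] 170 213 [0.4234 0.1947]
violet top [262.  174.4] 423 460 [0.6433 0.1842] scene [313.2 213.8] 380 424 [0.6459 0.184 ]
cork top [293.3 174.2] 431 459 [0.6466 0.0988] scene [296.5 236.1] 445 491 [0.6486 0.099 ]
charcoal top [328.5 179. ] 416 460 [0.6364 0.0025] scene [271.4 262.5] 491 580 [0.6409 0.0022]
blue top [358.4 181.8] 415 462 [ 0.6314 -0.0796] scene [247.5 287.1] 611 672 [ 0.6339 -0.0794]
```

View pics/t1.png

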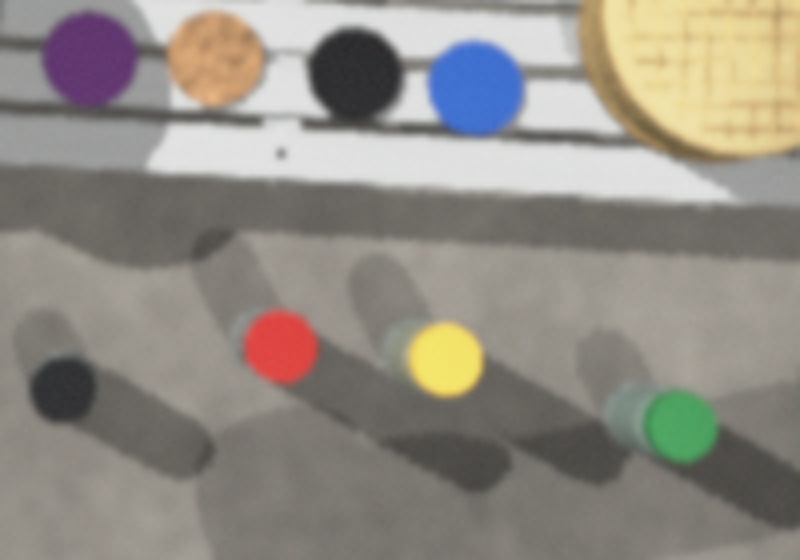

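View pics/s1.png

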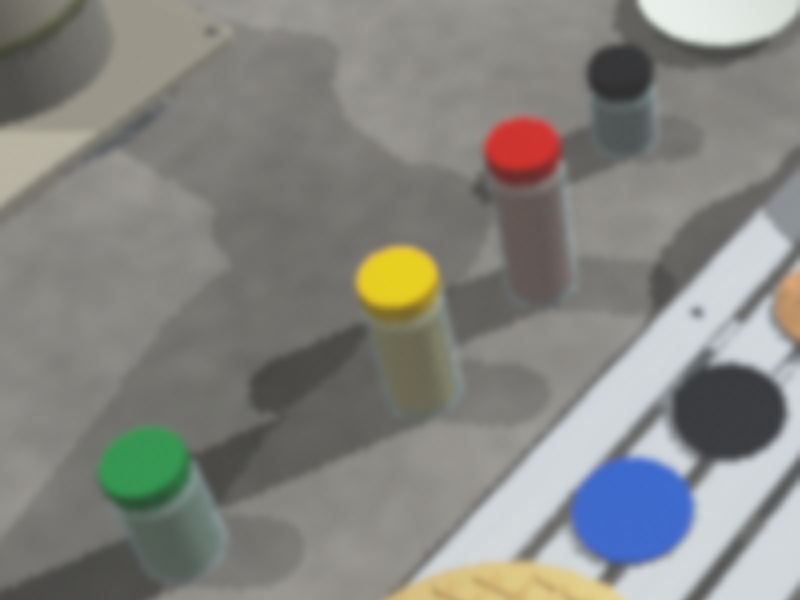

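```bash
cat >> h.py <<'E'
def delta(tp,Rg,s=None):
    s=s or read_state(); Rt=R.from_quat(s['eef_rot'])
    d=Rt.inv().apply(np.array(tp)-s['ee_pos'])*1000
    rv=(Rt.inv()*Rg).as_rotvec()
    return d.round(1),rv.round(4)
# goal: tool x down, z along sgn*world x
def goal(sgn,yaw=0):
    x=np.array([0,0,-1.]);z=R.from_euler('z',yaw).apply([sgn,0,0]);y=np.cross(z,x)
    return R.from_matrix(np.c_[x,y,z])
E
python3 - <<'E'
from h import *
s=read_state();print(R.from_quat(s['eef_rot']).as_matrix().round(3))
for g in(1,-1):print(g,delta([.41,-.212,.2],goal(g),s), np.rad2deg(np.linalg.norm(delta([.41,-.212,.2],goal(g),s)[1])))
E
```

```text
[[-0.     0.967  0.254]
 [ 0.001  0.254 -0.967]
 [-1.    -0.    -0.001]]
1 (array([  22.3,  342.7, -315.6]), array([-1.314e+00, -7.000e-04, -5.000e-04])) 75.28667041370323
-1 (array([  22.3,  342.7, -315.6]), array([ 1.8276e+00, -6.0000e-04,  8.0000e-04])) 104.7137823132502
```

Emit:
{"method": "arm_command", "body": {"targets": [[0,3,30,-30,-0.12,0,0],[0,5,70,-65,-0.26,0,0],[0,8,108,-100,-0.4,0,0],[0,11,145,-134,-0.54,0,0],[0,14,180,-166,-0.68,0,0],[0,17,215,-198,-0.82,0,0],[0,20,250,-230,-0.96,0,0],[0,22,285,-262,-1.1,0,0],[0,22,320,-295,-1.22,0,0],[0,22,343,-316,-1.314,0,0]]}}

```text
time: 1.2
ee_pos: [0.4116, -0.2084, 0.2007]
eef_rot: [-0.003, 0.707, 0.003, 0.707]
ft_force: [0.2, -0.9, 0.1]
width: 0.087
```

Emit:
{"method": "arm_command", "body": {"targets": [[0,0,0,0,0,0,0],[0,0,0,0,0,0,0],[0,0,0,0,0,0,0]]}}

```text
time: 1.5
ee_pos: [0.4096, -0.2129, 0.2004]
eef_rot: [0.001, 0.707, -0.001, 0.707]
ft_force: [0.1, 0.1, 0.8]
width: 0.0869
```

```bash
python3 - <<'E'
from h import *
s=read_state();im=camera("wrist");print(s['time'],s['ee_pos'],s['eef_rot'],s['joint_positions'].round(3),s['ft_force'])
np.savez("w1.npz",im=im,p=s['ee_pos'],q=s['eef_rot'])
cv2.imwrite("pics/w1.png",im[:,:,::-1])
print(proj("wrist",[[.41,-.212,.09],[.41,-.212,0]],s), delta([.41,-.212,.036],goal(1)))
E
```

```text
1.5 [ 0.40956145 -0.21286929  0.20041235] [ 0.00087735  0.70724338 -0.00103004  0.70696886] [ 0.904  0.014 -0.522  1.879  0.008  1.251  0.377] [0.13772322 0.13101308 0.81186917]
[[272.60515402 199.65590783]
 [272.96097737 180.26904422]] (array([164.4,   1. ,   0.5]), array([-0.0029, -0.0003,  0.0001]))
```

View pics/w1.png

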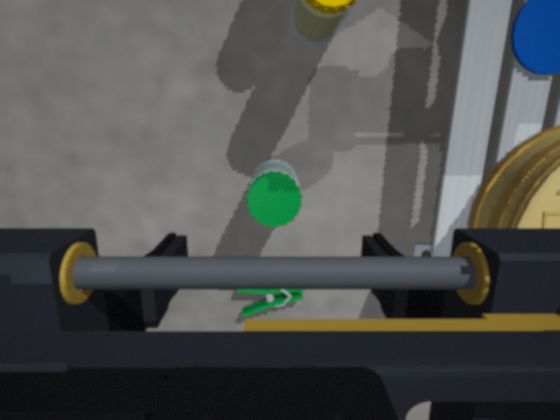

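The wrist view shows the green lid at (274,200), and my prediction was (273,200), so the calibration agrees. I'll descend to green now.

Emit:
{"method": "arm_command", "body": {"targets": [[0,30,1,0,0,0,0],[0,65,1,0,0,0,0],[0,100,1,0.5,-0.003,0,0],[0,130,1,0.5,-0.003,0,0],[0,150,1,0.5,-0.003,0,0],[0,160,1,0.5,-0.003,0,0],[0,164,1,0.5,-0.003,0,0],[0,164,1,0.5,-0.003,0,0]]}}

```text
time: 2.35
ee_pos: [0.4108, -0.2113, 0.0368]
eef_rot: [-0.001, 0.707, 0.001, 0.707]
ft_force: [0.0, 0.5, 0.4]
width: 0.0872
```

Emit:
{"method": "arm_command", "body": {"targets": [[255,0,0,0,0,0,0],[255,0,0,0,0,0,0],[255,0,0,0,0,0,0],[255,0,0,0,0,0,0],[255,0,0,0,0,0,0],[255,0,0,0,0,0,0],[255,0,0,0,0,0,0],[255,0,0,0,0,0,0]], "newtons": 20}}

```text
time: 3.15
ee_pos: [0.4107, -0.2108, 0.0366]
eef_rot: [-0.001, 0.707, 0.001, 0.707]
ft_force: [-1.1, -0.9, 2.4]
width: 0.048
```

Emit:
{"method": "arm_command", "body": {"targets": [[255,-5,0,0,0,0,0],[255,-15,0,0,0,0,0],[255,-35,0,0,0,0,0],[255,-65,0,0,0,0,0],[255,-95,0,0,0,0,0],[255,-120,10,10,0,0,0],[255,-135,25,25,0,0,0],[255,-140,48,50,0,0,0],[255,-140,76,80,0,0,0],[255,-140,104,110,0,0,0]]}}

```text
time: 4.15
ee_pos: [0.5215, -0.1057, 0.1778]
eef_rot: [-0.001, 0.707, 0.0, 0.708]
ft_force: [0.2, -0.6, -0.6]
width: 0.0477
```

Emit:
{"method": "arm_command", "body": {"targets": [[255,0,28,30,0,0,0],[255,0,56,60,0,0,0],[255,0,80,88,0,0,0],[255,0,98,105,0,0,0],[255,0,107,115,0,0,0],[255,0,110,118,0,0,0],[255,0,110,118,0,0,0],[255,0,110,118,0,0,0]]}}

```text
time: 4.95
ee_pos: [0.6376, 0.0024, 0.1768]
eef_rot: [-0.001, 0.707, 0.0, 0.707]
ft_force: [0.1, -0.7, -2.0]
width: 0.0474
```

```bash
cat > look.py <<'E'
import sys
from h import *
s=read_state();im=camera("wrist");n=sys.argv[1]
np.savez(n+".npz",im=im,p=s['ee_pos'],q=s['eef_rot'])
cv2.imwrite(f"pics/{n}.png",im[:,:,::-1])
print(s['time'],s['ee_pos'].round(4),s['eef_rot'].round(4),s['ft_force'].round(2),s['width'].round(4))
H=hsv(im);h,sa,v=[H[...,i].astype(int) for i in range(3)]
for k,m,xy in(('violet',(h>130)&(h<165)&(sa>60),(.6446,.184)),('cork',(h>5)&(h<20)&(sa>65),(.6476,.0989)),('blue',(h>105)&(h<125)&(sa>110),(.6327,-.0795)),('charcoal',(v<92),(.6387,.0025))):
    P=cen(model("wrist",*xy,.06,.064,.033,s)); A=cv2.contourArea(model("wrist",*xy,.06,.064,.033,s))
    try:
        ce,a=blob(m,P,15); print(k,P.round(1),ce.round(1),a,int(A),solve("wrist",ce,.06,.064,.033,xy,s).round(4))
    except ValueError: print(k,P.round(1))
E
python3 look.py w2
```

```text
Traceback (most recent call last):
  File "look.py", line 6, in <module>
    print(s['time'],s['ee_pos'].round(4),s['eef_rot'].round(4),s['ft_force'].round(2),s['width'].round(4))
                                                                                      ^^^^^^^^^^^^^^^^
AttributeError: 'float' object has no attribute 'round'
```

View pics/w2.png

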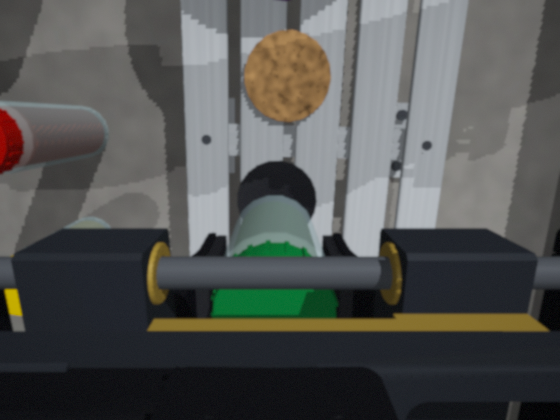

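```bash
sed -i "s/s\['width'\].round(4)/s['width']/" look.py
cat > ov.py <<'E'
import sys
from h import *
n=sys.argv[1];hj=float(sys.argv[2]);zb=float(sys.argv[3]);offs=eval(sys.argv[4])
d=np.load(n+".npz");s={'ee_pos':d['p'],'eef_rot':d['q']}
im=cv2.resize(d['im'],None,fx=3,fy=3,interpolation=2)[:,:,::-1].copy()
def dr(x,y,z0,z1,r,c): cv2.polylines(im,[((model("wrist",x,y,z0,z1,r,s)+.5)*3).astype(int)],True,c,1)
for k,xy in (('v',(.6446,.184)),('c',(.6476,.0989)),('k',(.6387,.0025)),('b',(.6327,-.0795))): dr(*xy,.06,.064,.033,(0,0,255))
for o,c in zip(offs,((255,0,0),(0,255,255),(255,0,255))):
    dr(d['p'][0],d['p'][1]+o,zb,zb+.005,.024,c); dr(d['p'][0],d['p'][1]+o,zb+hj-.016,zb+hj,.0225,c)
x0,y0=int(sys.argv[5]),int(sys.argv[6])
cv2.imwrite(f"pics/{n}o.png",im[y0*3:y0*3+600,x0*3:x0*3+750])
E
python3 - <<'E'
import numpy as np
exec(open('h.py').read())
d=np.load('w2.npz');s={'ee_pos':d['p'],'eef_rot':d['q']};im=d['im'];print(d['p'])
H=hsv(im);h,sa,v=[H[...,i].astype(int) for i in range(3)]
ce,a=blob((h>5)&(h<20)&(sa>65),np.array([287,75]),15);print(ce,a,solve("wrist",ce,.06,.064,.033,(.64,.09),s))
E
python3 ov.py w2 .09 .14 "[-.003,0,.003]" 160 30
```

```text
[0.6376362  0.00239879 0.17677652]
[286.87689577  75.49564376] 6198 [0.64882396 0.0980316 ]
```

View pics/w2o.png

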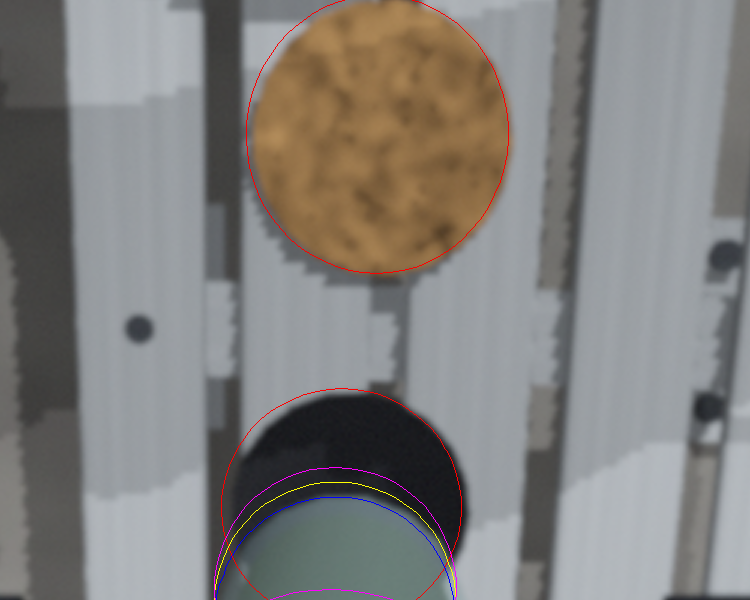

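Compared with the overlay, the held green jar sits about 2 mm to −y of the TCP. Charcoal is about 2 mm further in +x than the top camera said, which agrees with the scene camera. I'll correct for both and lower the jar.

Emit:
{"method": "arm_command", "body": {"targets": [[255,10,1.2,3,0,0,0],[255,30,1.2,3,0,0,0],[255,50,1.2,3,0,0,0],[255,63,1.2,3,0,0,0],[255,70,1.2,3,0,0,0],[255,73,1.2,3,0,0,0],[255,74,1.2,3,0,0,0],[255,75,1.2,3,0,0,0],[255,75.5,1.2,3,0,0,0],[255,75.5,1.2,3,0,0,0]]}}

```text
time: 6.0
ee_pos: [0.6413, 0.0052, 0.1015]
eef_rot: [-0.001, 0.707, 0.001, 0.707]
ft_force: [0.6, 0.2, -1.5]
width: 0.0472
```

Emit:
{"method": "arm_command", "body": {"targets": [[255,0.3,-1.3,-0.5,0,0,0],[255,0.6,-1.3,-0.5,0,0,0],[255,0.9,-1.3,-0.5,0,0,0],[255,1.1,-1.3,-0.5,0,0,0],[255,1.1,-1.3,-0.5,0,0,0]]}}

```text
time: 6.5
ee_pos: [0.6407, 0.0035, 0.1007]
eef_rot: [-0.001, 0.707, 0.001, 0.707]
ft_force: [-2.5, -1.3, 6.4]
width: 0.0472
```

Emit:
{"method": "arm_command", "body": {"targets": [[105,0,0,0,0,0,0],[95,0,0,0,0,0,0],[60,0,0,0,0,0,0],[30,0,0,0,0,0,0],[0,0,0,0,0,0,0],[0,0,0,0,0,0,0],[0,0,0,0,0,0,0],[0,0,0,0,0,0,0]]}}

```text
time: 7.3
ee_pos: [0.6406, 0.0038, 0.0999]
eef_rot: [-0.001, 0.707, 0.001, 0.707]
ft_force: [-0.1, -0.2, -0.0]
width: 0.0859
```

Emit:
{"method": "arm_command", "body": {"targets": [[0,-5,0,0,0,0,0],[0,-20,0,0,0,0,0],[0,-50,0,0,0,0,0],[0,-85,0,0,0,0,0],[0,-110,0,0,0,0,0],[0,-120,0,0,0,0,0],[0,-120,0,0,0,0,0]]}}

```text
time: 8.0
ee_pos: [0.6413, 0.004, 0.222]
eef_rot: [-0.001, 0.706, 0.001, 0.708]
ft_force: [0.5, 0.5, 0.5]
width: 0.0867
```

```bash
python3 look.py w3; python3 - <<'E'
from h import *
print("black",delta([.423,.1945,.18],goal(1)),"yellow",delta([.450,-.0518,.18],goal(1)))
E
```

```text
8.0 [0.6413 0.004  0.222 ] [-0.0011  0.706   0.001   0.7082] [0.49 0.5  0.52] 0.08671644033720281
violet [276.  -25.8]
cork [279.   82.8] [280.2  84. ] 4477 4609 [0.6486 0.0979]
blue [263.1 268.7]
charcoal [269.  189.6] [254.3 191.3] 14 3713 [0.6246 0.0008]
black (array([  40. ,  191.3, -217.1]), array([0.003 , 0.0007, 0.0002])) yellow (array([  40. ,  -55.1, -190.9]), array([0.003 , 0.0007, 0.0002]))
```

View pics/w3.png

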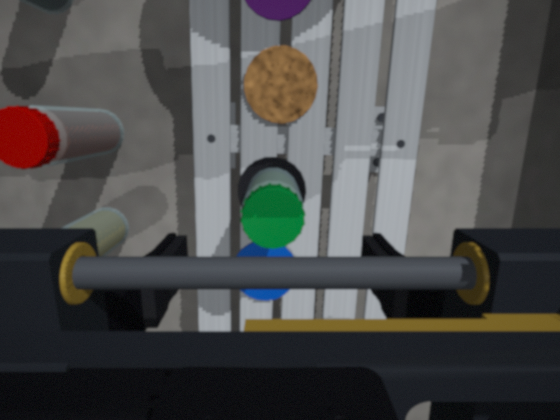

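Green stands upright with the charcoal ring visible around it (lid at 273,217). I'll check its centring later. Next is black.

Emit:
{"method": "arm_command", "body": {"targets": [[0,0,20,-25,0,0,0],[0,0,50,-60,0,0,0],[0,0,85,-98,0,0,0],[0,0,120,-136,0,0,0],[0,0,150,-172,0,0,0],[0,0,175,-200,0,0,0],[0,0,188,-214,0,0,0],[0,0,191.3,-217,0.003,0,0],[0,0,191.3,-217,0.003,0,0],[0,0,191.3,-217,0.003,0,0]]}}

```text
time: 9.05
ee_pos: [0.4241, 0.1931, 0.2195]
eef_rot: [0.001, 0.707, -0.001, 0.707]
ft_force: [-0.3, 0.1, -0.6]
width: 0.087
```

```bash
python3 look.py w4; python3 - <<'E'
from h import *
print("black",delta([.423,.1945,.018],goal(1)))
E
python3 ov.py w4 .07 0 "[0.]" 160 60
```

```text
9.05 [0.4241 0.1931 0.2195] [ 0.0009  0.7073 -0.0008  0.7069] [-0.34  0.07 -0.57] 0.08697340953763794
violet [503.4 197.3] [505.6 197.9] 3625 3849 [0.6467 0.1834]
cork [492.9 279. ] [490.  284.5] 2 3236 [0.6455 0.0928]
blue [456.  422.5] [456. 410.] 1 2342 [ 0.6305 -0.0622]
charcoal [471.1 360.7]
black (array([201.5,   1.3,  -0.9]), array([-0.0023, -0.0008, -0.0003]))
```

View pics/w4o.png

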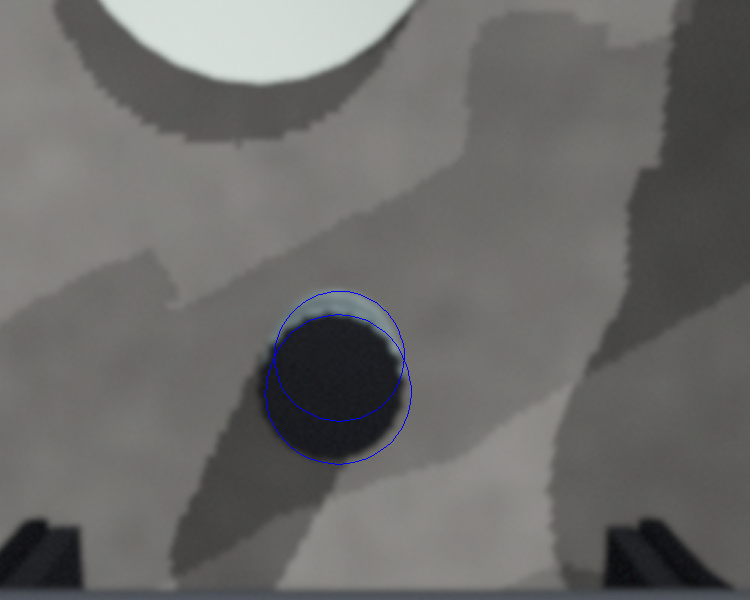

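Emit:
{"method": "arm_command", "body": {"targets": [[0,30,0.6,-1.3,-0.002,0,0],[0,70,0.6,-1.3,-0.002,0,0],[0,110,0.6,-1.3,-0.002,0,0],[0,150,0.6,-1.3,-0.002,0,0],[0,180,0.6,-1.3,-0.002,0,0],[0,195,0.6,-1.3,-0.002,0,0],[0,200,0.6,-1.3,-0.002,0,0],[0,201.5,0.6,-1.3,-0.002,0,0],[0,201.5,0.6,-1.3,-0.002,0,0]]}}

```text
time: 10.0
ee_pos: [0.4227, 0.1953, 0.0195]
eef_rot: [-0.0, 0.707, 0.001, 0.708]
ft_force: [-0.4, 0.4, 0.3]
width: 0.0872
```

Emit:
{"method": "arm_command", "body": {"targets": [[80,0,0,0,0,0,0],[100,0,0,0,0,0,0],[255,0,0,0,0,0,0],[255,0,0,0,0,0,0],[255,0,0,0,0,0,0],[255,0,0,0,0,0,0],[255,0,0,0,0,0,0],[255,0,0,0,0,0,0]], "newtons": 20}}

```text
time: 10.8
ee_pos: [0.4217, 0.1951, 0.0185]
eef_rot: [-0.001, 0.707, 0.001, 0.707]
ft_force: [-1.4, -0.8, 2.3]
width: 0.0474
```

```bash
python3 - <<'E'
from h import *
s=read_state();print(s['ee_pos'],s['ft_force'],s['joint_positions'].round(2));print("to blue",delta([.6338,-.0785,s['ee_pos'][2]+.21],goal(1)))
E
```

```text
[0.42166503 0.19507807 0.018455  ] [-1.39774748 -0.80832158  2.27647418] [ 0.21  0.33 -0.82  2.05  0.3   0.89 -0.77]
to blue (array([-210. , -274.1,  211.5]), array([ 0.0021, -0.0001,  0.0002]))
```

Emit:
{"method": "arm_command", "body": {"targets": [[255,-5,0,0,0,0,0],[255,-15,0,0,0,0,0],[255,-35,0,0,0,0,0],[255,-70,0,0,0,0,0],[255,-105,0,0,0,0,0],[255,-140,0,0,0,0,0],[255,-175,-10,8,0,0,0],[255,-198,-30,23,0,0,0],[255,-208,-57,44,0,0,0],[255,-210,-87,67,0,0,0]]}}

```text
time: 11.8
ee_pos: [0.49, 0.1081, 0.2312]
eef_rot: [-0.001, 0.706, 0.001, 0.708]
ft_force: [0.1, 0.8, -1.8]
width: 0.048
```

Emit:
{"method": "arm_command", "body": {"targets": [[255,0,-32,24,0,0,0],[255,0,-66,50,0,0,0],[255,0,-100,76,0,0,0],[255,0,-132,102,0,0,0],[255,0,-158,122,0,0,0],[255,0,-176,135,0,0,0],[255,0,-185,142,0,0,0],[255,0,-187,144.5,0.002,0,0],[255,0,-187,144.5,0.002,0,0],[255,0,-187,144.5,0.002,0,0]]}}

```text
time: 12.8
ee_pos: [0.6334, -0.0769, 0.2289]
eef_rot: [-0.001, 0.707, 0.001, 0.707]
ft_force: [-0.4, 0.7, -2.1]
width: 0.0473
```

```bash
python3 look.py w5; python3 - <<'E'
from h import *
print("to blue",delta([.6338,-.0785,.145],goal(1)))
E
python3 ov.py w5 .07 .21 "[-.003,0,.003]" 160 100
```

```text
12.8 [ 0.6334 -0.0769  0.2289] [-6.000e-04  7.070e-01  8.000e-04  7.072e-01] [-0.43  0.71 -2.13] 0.04727753005432645
violet [ 286.7 -137.9]
cork [289.2 -16.7]
blue [271.6 189.3] [272.7 183.7] 2678 3560 [ 0.6338 -0.0739]
charcoal [278.2 101.6]
to blue (array([83.9, -1.5,  0.4]), array([ 0.0019,  0.0003, -0.0001]))
```

View pics/w5o.png

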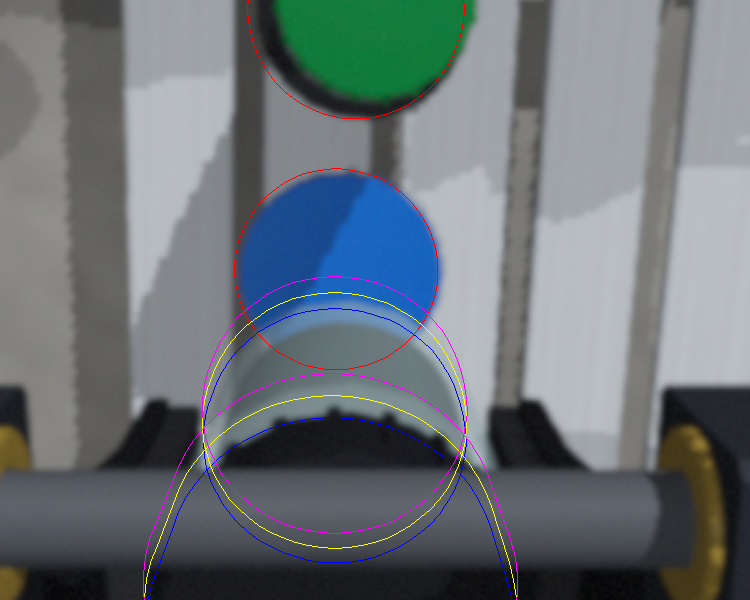

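```bash
python3 - <<'E'
from h import *
T=camera("top");S=camera("scene")
cv2.imwrite("pics/top2.png",T[:,:,::-1]);cv2.imwrite("pics/scene2.png",S[:,:,::-1])
xy=(.6407,.0018)
for n,im in(("top",T),("scene",S)):
    H=hsv(im);h,s,v=[H[...,i].astype(int) for i in range(3)]
    c0=cen(model(n,*xy,.138,.154,.0225))
    try:
        ce,a=blob((h>50)&(h<85)&(s>85),c0,12);print(n,c0,ce,a,solve(n,ce,.138,.154,.0225,xy))
    except ValueError: print(n,"none")
d=np.load("w5.npz");s={'ee_pos':d['p'],'eef_rot':d['q']};H=hsv(d['im']);h,sa,v=[H[...,i].astype(int) for i in range(3)]
c0=cen(model("wrist",*xy,.138,.154,.0225,s));ce,a=blob((h>50)&(h<85)&(sa>85),c0,20)
print("wrist",c0,ce,a,solve("wrist",ce,.138,.154,.0225,xy,s))
d=np.load("w3.npz");s={'ee_pos':d['p'],'eef_rot':d['q']};H=hsv(d['im']);h,sa,v=[H[...,i].astype(int) for i in range(3)]
c0=cen(model("wrist",*xy,.138,.154,.0225,s));ce,a=blob((h>50)&(h<85)&(sa>85),c0,20)
print("wrist3",c0,ce,a,solve("wrist",ce,.138,.154,.0225,xy,s))
a=S[210:330,200:360];cv2.imwrite("pics/s2.png",cv2.resize(a,None,fx=5,fy=5,interpolation=2)[:,:,::-1])
a=T[140:240,250:400];cv2.imwrite("pics/t2.png",cv2.resize(a,None,fx=5,fy=5,interpolation=2)[:,:,::-1])
E
```

```text
top [333.77877001 172.4621537 ] [333.40948276 173.01724138] 232 [0.63926199 0.00270509]
scene [271.0504321  239.20761153] [265.92647059 242.38235294] 68 [ 0.63649796 -0.01114491]
wrist [282.8196524   96.87102665] [284.29850746  98.24037706] 3819 [0.64168665 0.00093522]
wrist3 [270.49660282 215.37876131] [272.11906977 215.5903876 ] 3225 [0.64185694 0.00164368]
```

View pics/s2.png

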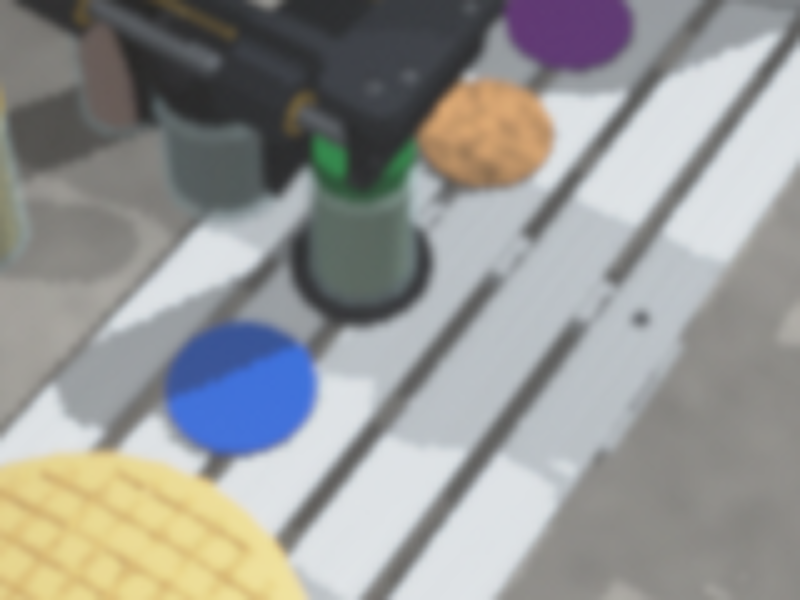

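View pics/t2.png

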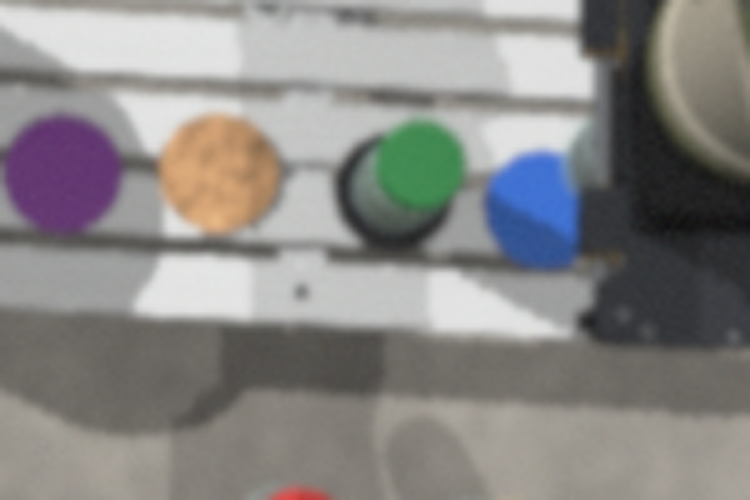

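Emit:
{"method": "arm_command", "body": {"targets": [[255,15,-1.6,-0.6,0,0,0],[255,40,-1.6,-0.6,0,0,0],[255,70,-1.6,-0.6,0,0,0],[255,100,-1.6,-0.6,0,0,0],[255,122,-1.6,-0.6,0,0,0],[255,136,-1.6,-0.6,0,0,0],[255,142,-1.6,-0.6,0,0,0],[255,144,-1.6,-0.6,0,0,0],[255,145,-1.6,-0.6,0,0,0],[255,145,-1.6,-0.6,0,0,0]]}}

```text
time: 13.95
ee_pos: [0.6338, -0.0801, 0.0844]
eef_rot: [-0.0, 0.707, -0.0, 0.708]
ft_force: [0.1, -0.0, -1.7]
width: 0.0474
```

Emit:
{"method": "arm_command", "body": {"targets": [[255,0.5,1.5,-1,0,0,0],[255,1,1.5,-1,0,0,0],[255,1.3,1.5,-1,0,0,0],[255,1.6,1.5,-1,0,0,0],[255,1.6,1.5,-1,0,0,0]]}}

```text
time: 14.45
ee_pos: [0.6323, -0.0785, 0.0825]
eef_rot: [-0.0, 0.707, -0.0, 0.707]
ft_force: [-2.0, -0.2, 5.6]
width: 0.0474
```

Emit:
{"method": "arm_command", "body": {"targets": [[105,0,0,0,0,0,0],[95,0,0,0,0,0,0],[60,0,0,0,0,0,0],[30,0,0,0,0,0,0],[0,0,0,0,0,0,0],[0,0,0,0,0,0,0],[0,0,0,0,0,0,0],[0,0,0,0,0,0,0]]}}

```text
time: 15.25
ee_pos: [0.6322, -0.0786, 0.0819]
eef_rot: [-0.0, 0.707, -0.0, 0.707]
ft_force: [0.3, 0.3, 0.8]
width: 0.0857
```

Emit:
{"method": "arm_command", "body": {"targets": [[0,-5,0,0,0,0,0],[0,-20,0,0,0,0,0],[0,-50,0,0,0,0,0],[0,-85,0,0,0,0,0],[0,-115,0,0,0,0,0],[0,-137,0,0,0,0,0],[0,-140,0,0,0,0,0],[0,-140,0,0,0,0,0]]}}

```text
time: 16.05
ee_pos: [0.6325, -0.0785, 0.2231]
eef_rot: [-0.0, 0.706, -0.0, 0.708]
ft_force: [-0.6, 0.7, -0.8]
width: 0.0874
```

```bash
python3 look.py w6; python3 - <<'E'
from h import *
print("yellow",delta([.449,-.052,.222],goal(1)))
E
```

```text
16.05 [ 0.6325 -0.0785  0.2231] [-2.000e-04  7.065e-01 -2.000e-04  7.078e-01] [-0.58  0.68 -0.81] 0.08744898151219592
violet [ 287.2 -146.4]
cork [289.8 -21.9]
blue [272.2 188.7] [273.1 175.6] 1093 3694 [ 0.6336 -0.0668]
charcoal [278.8  99.2]
yellow (array([  -0.2,   26.6, -183. ]), array([-0.    , -0.0001,  0.0002]))
```

View pics/w6.png

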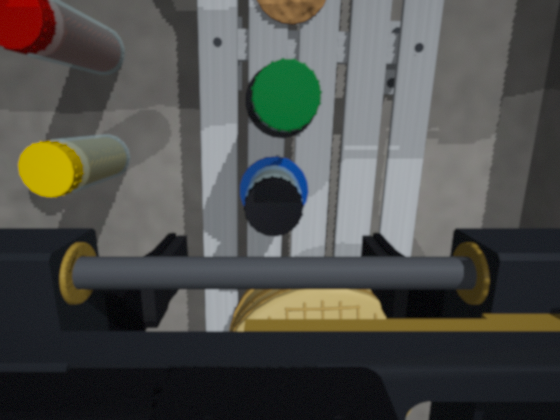

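Black stands centred on blue, with its lid at (273,205) and the blue ring even on both sides. Next is yellow.

Emit:
{"method": "arm_command", "body": {"targets": [[0,0,3,-20,0,0,0],[0,0,8,-52,0,0,0],[0,0,13,-88,0,0,0],[0,0,18,-122,0,0,0],[0,0,22,-152,0,0,0],[0,0,25,-172,0,0,0],[0,0,26.5,-181,0,0,0],[0,0,26.5,-183,0,0,0],[0,0,26.5,-183,0,0,0],[0,0,26.5,-183,0,0,0]]}}

```text
time: 17.1
ee_pos: [0.4498, -0.0521, 0.2216]
eef_rot: [0.0, 0.707, 0.0, 0.707]
ft_force: [0.8, -0.2, -0.0]
width: 0.0874
```

```bash
cat > jar.py <<'E'
import sys
from h import *
n,col,hj,z0=sys.argv[1],sys.argv[2],float(sys.argv[3]),float(sys.argv[4]);g=eval(sys.argv[5])
d=np.load(n+".npz");s={'ee_pos':d['p'],'eef_rot':d['q']};H=hsv(d['im']);h,sa,v=[H[...,i].astype(int) for i in range(3)]
m={'red':((h<6)|(h>174))&(sa>150),'yellow':(h>20)&(h<32)&(sa>130)&(v>100),'green':(h>50)&(h<85)&(sa>85)}[col]
a=(z0+hj-.016,z0+hj,.0225)
c0=cen(model("wrist",*g,*a,s));ce,A=blob(m,c0,20)
print(c0,ce,A,cv2.contourArea(model("wrist",*g,*a,s)),solve("wrist",ce,*a,g,s))
E
python3 look.py w7; python3 jar.py w7 yellow .11 0 "(.449,-.052)"; python3 - <<'E'
from h import *
print("yellow",delta([.449,-.052,.056],goal(1)))
E
```

```text
17.1 [ 0.4498 -0.0521  0.2216] [2.000e-04 7.071e-01 3.000e-04 7.071e-01] [ 0.81 -0.19 -0.03] 0.08739674592934096
violet [ 519.1 -106.1]
cork [505.3  13.2] [506.   24.6] 3725 5494 [0.6496 0.0901]
blue [460.1 215.7] [450.2 210.4] 1190 3623 [ 0.6224 -0.0742]
charcoal [478.4 129.5]
[271.05891797 198.53788635] [272.64435146 200.85188285] 2390 2418.194681448047 [ 0.45031906 -0.0540051 ]
yellow (array([165.6,  -0. ,  -0.8]), array([ 0.0002, -0.0002, -0.0008]))
```

View pics/w7.png

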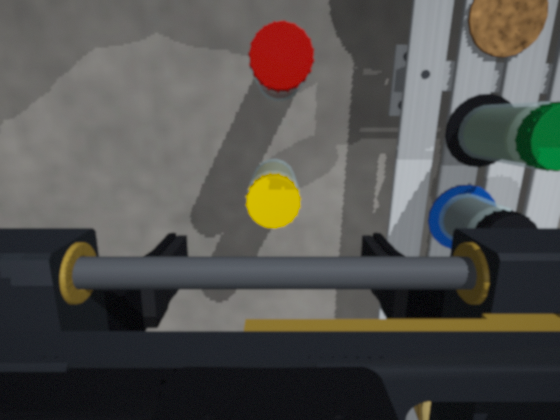

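The wrist view puts yellow at about (.449, −.0535), with its lid at (273,201). I'll descend and grip.

Emit:
{"method": "arm_command", "body": {"targets": [[0,30,-1.2,-0.6,0,0,0],[0,65,-1.2,-0.6,0,0,0],[0,100,-1.2,-0.6,0,0,0],[0,130,-1.2,-0.6,0,0,0],[0,152,-1.2,-0.6,0,0,0],[0,162,-1.2,-0.6,0,0,0],[0,165.5,-1.2,-0.6,0,0,0],[0,165.5,-1.2,-0.6,0,0,0],[0,165.5,-1.2,-0.6,0,0,0]]}}

```text
time: 18.05
ee_pos: [0.4494, -0.0534, 0.0573]
eef_rot: [-0.0, 0.707, -0.0, 0.708]
ft_force: [-0.1, 0.2, 0.7]
width: 0.0872
```

Emit:
{"method": "arm_command", "body": {"targets": [[80,0,0,0,0,0,0],[100,0,0,0,0,0,0],[255,0,0,0,0,0,0],[255,0,0,0,0,0,0],[255,0,0,0,0,0,0],[255,0,0,0,0,0,0],[255,0,0,0,0,0,0],[255,0,0,0,0,0,0]], "newtons": 20}}

```text
time: 18.85
ee_pos: [0.4487, -0.0533, 0.0564]
eef_rot: [-0.0, 0.707, -0.0, 0.707]
ft_force: [-0.1, 0.6, -0.6]
width: 0.0477
```

```bash
python3 - <<'E'
from h import *
s=read_state();print(s['ee_pos'],s['ft_force'],s['joint_positions'].round(2));print("to cork",delta([.6475,.098,s['ee_pos'][2]+.18],goal(1)))
E
```

```text
[ 0.44866285 -0.0532899   0.05637292] [-0.08432913  0.60820645 -0.56373887] [ 0.68  0.19 -0.7   2.05  0.15  0.94 -0.1 ]
to cork (array([-180. ,  151.3,  198.9]), array([0.    , 0.0001, 0.0001]))
```

Emit:
{"method": "arm_command", "body": {"targets": [[255,-5,0,0,0,0,0],[255,-15,0,0,0,0,0],[255,-35,0,0,0,0,0],[255,-70,0,0,0,0,0],[255,-105,0,0,0,0,0],[255,-140,0,0,0,0,0],[255,-165,8,10,0,0,0],[255,-177,22,29,0,0,0],[255,-180,43,57,0,0,0],[255,-180,66,87,0,0,0]]}}

```text
time: 19.85
ee_pos: [0.5367, 0.0127, 0.2382]
eef_rot: [0.0, 0.706, -0.001, 0.708]
ft_force: [-0.4, -0.0, -2.1]
width: 0.0471
```

Emit:
{"method": "arm_command", "body": {"targets": [[255,0,24,32,0,0,0],[255,0,46,61,0,0,0],[255,0,64,85,0,0,0],[255,0,77,102,0,0,0],[255,0,84,110,0,0,0],[255,0,85.3,112,0,0,0],[255,0,85.3,112,0,0,0],[255,0,85.3,112,0,0,0]]}}

```text
time: 20.65
ee_pos: [0.6472, 0.097, 0.2368]
eef_rot: [0.0, 0.707, -0.001, 0.707]
ft_force: [-0.7, -0.1, -1.5]
width: 0.0474
```

```bash
python3 look.py w8; 
python3 ov.py w8 .11 .18 "[-.003,0,.003]" 160 80; python3 - <<'E'
from h import *
print("cork",delta([.6476,.098,.1204],goal(1)))
E
```

```text
20.65 [0.6472 0.097  0.2368] [ 0.000e+00  7.070e-01 -6.000e-04  7.072e-01] [-0.69 -0.06 -1.5 ] 0.047378489414550674
violet [269.3  93.1] [270.4  93.9] 4061 4129 [0.6455 0.1833]
cork [272.7 183.1] [273.7 173.9] 2066 3438 [0.6486 0.1081]
blue [259.7 339.6]
charcoal [264.5 272.3]
cork (array([116.4,   1.2,   0.3]), array([-0.001 ,  0.0004,  0.0008]))
```

View pics/w8o.png

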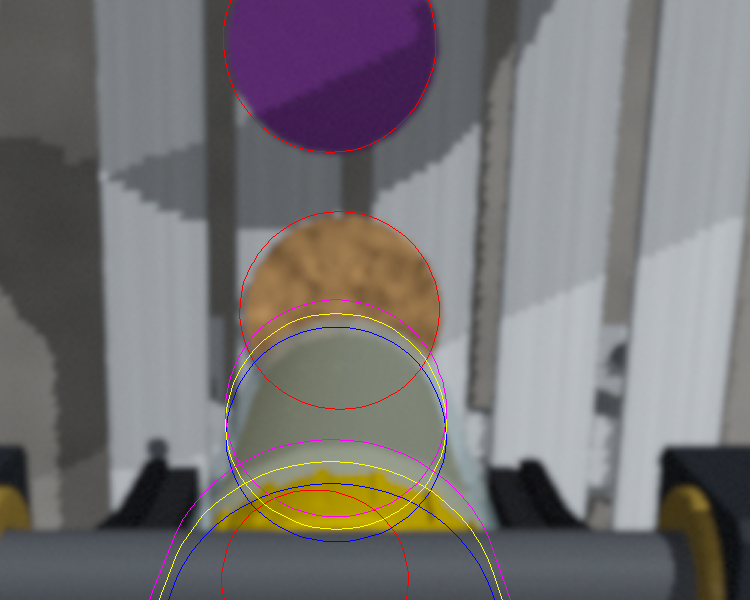

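Emit:
{"method": "arm_command", "body": {"targets": [[255,15,2,0.4,0,0,0],[255,40,2,0.4,0,0,0],[255,70,2,0.4,0,0,0],[255,95,2,0.4,0,0,0],[255,107,2,0.4,0,0,0],[255,112,2,0.4,0,0,0],[255,114,2,0.4,0,0,0],[255,114.5,2,0.4,0,0,0],[255,114.5,2,0.4,0,0,0]]}}

```text
time: 21.6
ee_pos: [0.6485, 0.1002, 0.1229]
eef_rot: [0.0, 0.707, 0.0, 0.708]
ft_force: [0.5, -0.3, -1.5]
width: 0.0473
```

Emit:
{"method": "arm_command", "body": {"targets": [[255,0.5,-1,-0.8,0,0,0],[255,1,-1,-0.8,0,0,0],[255,1.4,-1,-0.8,0,0,0],[255,1.7,-1,-0.8,0,0,0],[255,2,-1,-0.8,0,0,0],[255,2,-1,-0.8,0,0,0]]}}

```text
time: 22.2
ee_pos: [0.6474, 0.099, 0.1204]
eef_rot: [-0.0, 0.707, -0.0, 0.707]
ft_force: [-1.9, -1.8, 4.3]
width: 0.0478
```

Emit:
{"method": "arm_command", "body": {"targets": [[105,0,0,0,0,0,0],[95,0,0,0,0,0,0],[60,0,0,0,0,0,0],[30,0,0,0,0,0,0],[0,0,0,0,0,0,0],[0,0,0,0,0,0,0],[0,0,0,0,0,0,0],[0,0,0,0,0,0,0]]}}

```text
time: 23.0
ee_pos: [0.6472, 0.099, 0.1199]
eef_rot: [-0.0, 0.707, -0.0, 0.707]
ft_force: [-0.7, 0.6, 0.5]
width: 0.0859
```

Emit:
{"method": "arm_command", "body": {"targets": [[0,-5,0,0,0,0,0],[0,-20,0,0,0,0,0],[0,-50,0,0,0,0,0],[0,-80,0,0,0,0,0],[0,-105,0,0,0,0,0],[0,-118,0,0,0,0,0],[0,-120,0,0,0,0,0],[0,-120,0,0,0,0,0]]}}

```text
time: 23.8
ee_pos: [0.647, 0.0989, 0.2395]
eef_rot: [-0.0, 0.707, -0.0, 0.707]
ft_force: [0.5, -0.4, 0.3]
width: 0.0871
```

```bash
python3 look.py w9; python3 jar.py w9 yellow .11 .064 "(.6476,.098)"; python3 - <<'E'
from h import *
print("red",delta([.4552,.0568,.24],goal(1)))
E
```

```text
23.8 [0.647  0.0989 0.2395] [-1.000e-04  7.072e-01 -1.000e-04  7.070e-01] [ 0.5  -0.44  0.29] 0.08711158664354646
violet [269.7  95.7] [270.6  96.6] 3978 4042 [0.6454 0.1832]
cork [273.  184.6] [272.9 169.7] 844 3373 [0.6475 0.114 ]
blue [259.9 339.7]
charcoal [264.7 273. ]
[272.5295311  214.63443449] [274.19609041 213.8787416 ] 3274 3406.2838650337653 [0.64877454 0.09856034]
red (array([  -1. ,  -42. , -191.6]), array([ 0.    , -0.0014,  0.0005]))
```

View pics/w9.png

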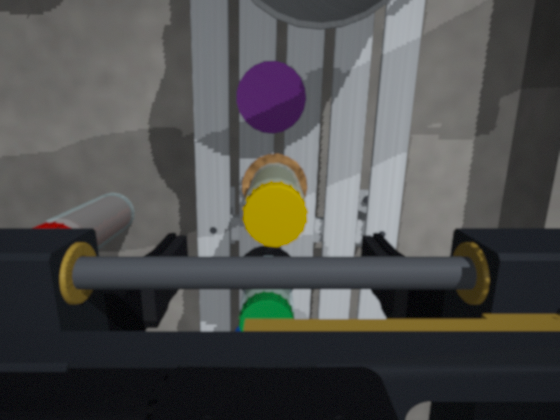

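Yellow measures (.6488,.0986) by the wrist camera, against (.6487,.098) for cork, so it is centred. Red is last.

Emit:
{"method": "arm_command", "body": {"targets": [[0,0,-4,-20,0,0,0],[0,0,-11,-52,0,0,0],[0,0,-19,-88,0,0,0],[0,0,-27,-124,0,0,0],[0,0,-34,-156,0,0,0],[0,0,-39,-178,0,0,0],[0,0,-42,-189,0,0,0],[0,0,-42,-191.5,0,0,0],[0,0,-42,-191.5,0,0,0],[0,0,-42,-191.5,0,0,0]]}}

```text
time: 24.85
ee_pos: [0.456, 0.0572, 0.2395]
eef_rot: [0.0, 0.707, 0.0, 0.707]
ft_force: [-0.4, -0.2, 0.2]
width: 0.087
```

```bash
python3 look.py w10; python3 jar.py w10 red .13 0 "(.455,.057)"; python3 - <<'E'
from h import *
print("red",delta([.455,.0568,.076],goal(1)))
E
```

```text
24.85 [0.456  0.0572 0.2395] [1.000e-04 7.073e-01 3.000e-04 7.069e-01] [-0.35 -0.21  0.16] 0.08697488007500792
violet [478.4  48.2] [480.5  48.8] 4442 4587 [0.6465 0.1835]
cork [468.9 142.5] [457.8 142. ] 1181 3788 [0.6367 0.0994]
blue [433.  306.8] [423.8 295.5] 4 2677 [ 0.6211 -0.0658]
charcoal [447.6 236.2]
[270.86961291 199.45734362] [272.07050173 202.05449827] 2312 2453.6907124768477 [0.45599006 0.05476337]
red (array([163.5,  -0.6,  -1. ]), array([ 0.0004, -0.0006, -0.0008]))
```

View pics/w10.png

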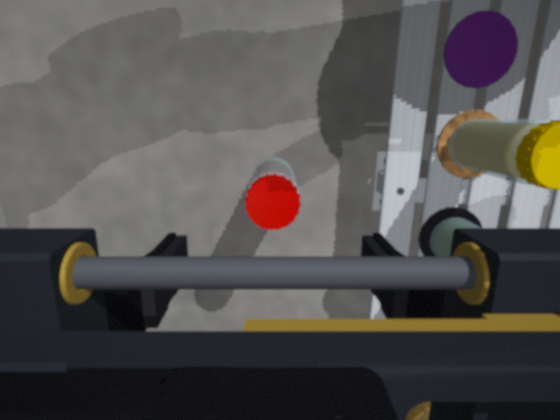

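Emit:
{"method": "arm_command", "body": {"targets": [[0,30,-1.8,-1.2,0,0,0],[0,65,-1.8,-1.2,0,0,0],[0,100,-1.8,-1.2,0,0,0],[0,130,-1.8,-1.2,0,0,0],[0,150,-1.8,-1.2,0,0,0],[0,160,-1.8,-1.2,0,0,0],[0,163,-1.8,-1.2,0,0,0],[0,163,-1.8,-1.2,0,0,0],[0,163,-1.8,-1.2,0,0,0]]}}

```text
time: 25.8
ee_pos: [0.4553, 0.0554, 0.0778]
eef_rot: [-0.0, 0.707, -0.0, 0.708]
ft_force: [-0.6, 0.6, 0.2]
width: 0.0868
```

Emit:
{"method": "arm_command", "body": {"targets": [[80,0,0,0,0,0,0],[100,0,0,0,0,0,0],[255,0,0,0,0,0,0],[255,0,0,0,0,0,0],[255,0,0,0,0,0,0],[255,0,0,0,0,0,0],[255,0,0,0,0,0,0],[255,0,0,0,0,0,0]], "newtons": 22}}

```text
time: 26.6
ee_pos: [0.4546, 0.0552, 0.0769]
eef_rot: [-0.0, 0.707, -0.0, 0.707]
ft_force: [-0.3, -0.7, -0.2]
width: 0.0476
```

```bash
python3 - <<'E'
from h import *
s=read_state();print(s['ee_pos'],s['ft_force'],s['joint_positions'].round(2));print("to violet",delta([.6444,.184,s['ee_pos'][2]+.19],goal(1)))
E
```

```text
[0.45457112 0.05517275 0.07686158] [-0.34374925 -0.74379172 -0.15563893] [ 0.56  0.2  -0.84  2.02  0.17  1.   -0.36]
to violet (array([-190. ,  128.8,  189.9]), array([-0.    ,  0.0002,  0.    ]))
```

Emit:
{"method": "arm_command", "body": {"targets": [[255,-5,0,0,0,0,0],[255,-15,0,0,0,0,0],[255,-35,0,0,0,0,0],[255,-70,0,0,0,0,0],[255,-105,0,0,0,0,0],[255,-140,0,0,0,0,0],[255,-170,7,10,0,0,0],[255,-187,20,29,0,0,0],[255,-190,39,57,0,0,0],[255,-190,60,88,0,0,0]]}}

```text
time: 27.6
ee_pos: [0.5438, 0.1151, 0.2689]
eef_rot: [0.0, 0.706, -0.001, 0.708]
ft_force: [0.1, -1.1, -1.2]
width: 0.0475
```

Emit:
{"method": "arm_command", "body": {"targets": [[255,0,20,30,0,0,0],[255,0,38,56,0,0,0],[255,0,53,78,0,0,0],[255,0,63,94,0,0,0],[255,0,68,100,0,0,0],[255,0,69,102,0,0,0],[255,0,69,102,0,0,0],[255,0,69,102,0,0,0]]}}

```text
time: 28.4
ee_pos: [0.6441, 0.1835, 0.2674]
eef_rot: [-0.0, 0.707, -0.0, 0.707]
ft_force: [-0.2, 0.1, -2.8]
width: 0.0475
```

```bash
python3 look.py w11; 
python3 ov.py w11 .13 .19 "[-.003,0,.003]" 160 80; python3 - <<'E'
from h import *
print("violet",delta([.6444,.184,.141],goal(1)))
E
```

```text
28.4 [0.6441 0.1835 0.2674] [-0.000e+00  7.069e-01 -4.000e-04  7.073e-01] [-0.2   0.13 -2.8 ] 0.047468544486658236
violet [272.9 179.2] [273.4 170. ] 1661 2912 [0.6453 0.1941]
cork [275.6 252.7]
blue [263.7 384.1]
charcoal [268.2 327.1]
violet (array([126.4,   0.6,   0.2]), array([-0.0006,  0.0005,  0.0006]))
```

View pics/w11o.png

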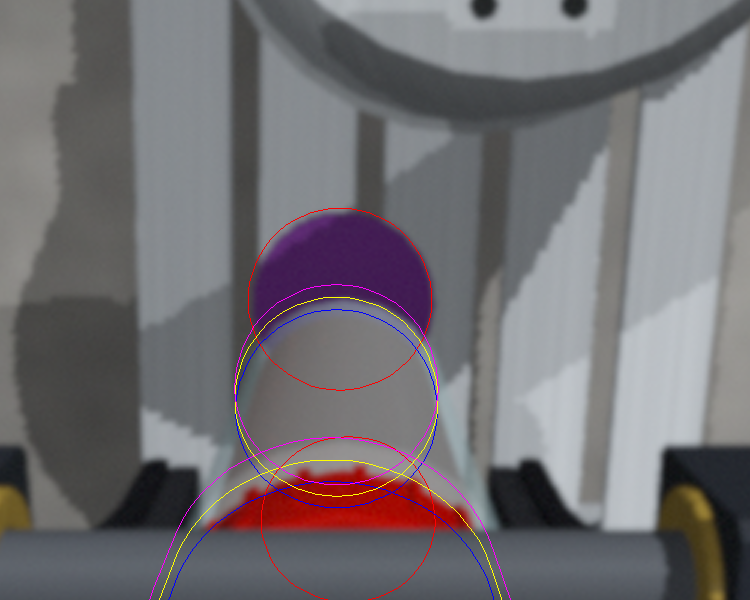

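Emit:
{"method": "arm_command", "body": {"targets": [[255,15,0.6,0.2,0,0,0],[255,40,0.6,0.2,0,0,0],[255,70,0.6,0.2,0,0,0],[255,97,0.6,0.2,0,0,0],[255,113,0.6,0.2,0,0,0],[255,120,0.6,0.2,0,0,0],[255,123,0.6,0.2,0,0,0],[255,124.5,0.6,0.2,0,0,0],[255,124.5,0.6,0.2,0,0,0]]}}

```text
time: 29.35
ee_pos: [0.6451, 0.1851, 0.1433]
eef_rot: [0.0, 0.707, 0.0, 0.708]
ft_force: [-0.3, -0.4, -2.2]
width: 0.0475
```

Emit:
{"method": "arm_command", "body": {"targets": [[255,0.5,-0.8,-0.6,0,0,0],[255,1,-0.8,-0.6,0,0,0],[255,1.4,-0.8,-0.6,0,0,0],[255,1.7,-0.8,-0.6,0,0,0],[255,1.9,-0.8,-0.6,0,0,0],[255,1.9,-0.8,-0.6,0,0,0]]}}

```text
time: 29.95
ee_pos: [0.6442, 0.184, 0.1409]
eef_rot: [-0.0, 0.707, -0.0, 0.707]
ft_force: [-1.3, -1.2, 3.1]
width: 0.0475
```

Emit:
{"method": "arm_command", "body": {"targets": [[105,0,0,0,0,0,0],[95,0,0,0,0,0,0],[60,0,0,0,0,0,0],[30,0,0,0,0,0,0],[0,0,0,0,0,0,0],[0,0,0,0,0,0,0],[0,0,0,0,0,0,0],[0,0,0,0,0,0,0]]}}

```text
time: 30.75
ee_pos: [0.6441, 0.184, 0.1404]
eef_rot: [-0.0, 0.707, -0.0, 0.707]
ft_force: [-0.1, 0.7, -0.4]
width: 0.0857
```

Emit:
{"method": "arm_command", "body": {"targets": [[0,-5,0,0,0,0,0],[0,-20,0,0,0,0,0],[0,-50,0,0,0,0,0],[0,-80,0,0,0,0,0],[0,-105,0,0,0,0,0],[0,-118,0,0,0,0,0],[0,-120,0,0,0,0,0],[0,-120,0,0,0,0,0]]}}

```text
time: 31.55
ee_pos: [0.644, 0.184, 0.26]
eef_rot: [-0.0, 0.707, -0.0, 0.707]
ft_force: [0.7, 0.2, -0.7]
width: 0.0868
```

Emit:
{"method": "arm_command", "body": {"targets": [[0,0,0,-25,0,0,0],[0,0,0,-60,0,0,0],[0,0,0,-100,0,0,0],[0,0,0,-140,0,0,0],[0,0,0,-175,0,0,0],[0,0,0,-195,0,0,0],[0,0,0,-200,0,0,0],[0,0,0,-200,0,0,0],[0,0,0,-200,0,0,0]]}}

```text
time: 32.45
ee_pos: [0.4449, 0.1835, 0.2601]
eef_rot: [0.0, 0.707, -0.0, 0.707]
ft_force: [0.5, -0.1, 0.1]
width: 0.0868
```

```bash
python3 - <<'E'
from h import *
T=camera("top");S=camera("scene");W=camera("wrist")
for n,i in(("T",T),("S",S),("W",W)):cv2.imwrite(f"pics/{n}9.png",i[:,:,::-1])
cv2.imwrite("pics/S9z.png",cv2.resize(S[150:320,190:390],None,fx=4,fy=4,interpolation=2)[:600,:,::-1])
cv2.imwrite("pics/T9z.png",cv2.resize(T[110:220,150:470],None,fx=2.5,fy=2.5,interpolation=2)[:,:,::-1])
for k,hj,xy in(("red",.13,(.645,.184)),("yellow",.11,(.648,.098)),("green",.09,(.64,.002))):
  for n,im in(("top",T),("scene",S)):
    H=hsv(im);h,s,v=[H[...,i].astype(int) for i in range(3)]
    m={'red':((h<6)|(h>174))&(s>140),'yellow':(h>20)&(h<32)&(s>110)&(v>120),'green':(h>50)&(h<85)&(s>85)}[k]
    a=(.064+hj-.016,.064+hj,.0225)
    try:
        ce,A=blob(m,cen(model(n,*xy,*a)),12);print(k,n,A,solve(n,ce,*a,xy).round(4))
    except ValueError:print(k,n,"-")
print(read_state()['time'])
E
```

```text
red top 269 [0.6439 0.185 ]
red scene 245 [0.6457 0.1869]
yellow top 272 [0.6468 0.0998]
yellow scene 332 [0.6489 0.101 ]
green top 237 [0.6393 0.0028]
green scene 330 [0.642 0.003]
32.6
```

View pics/S9z.png

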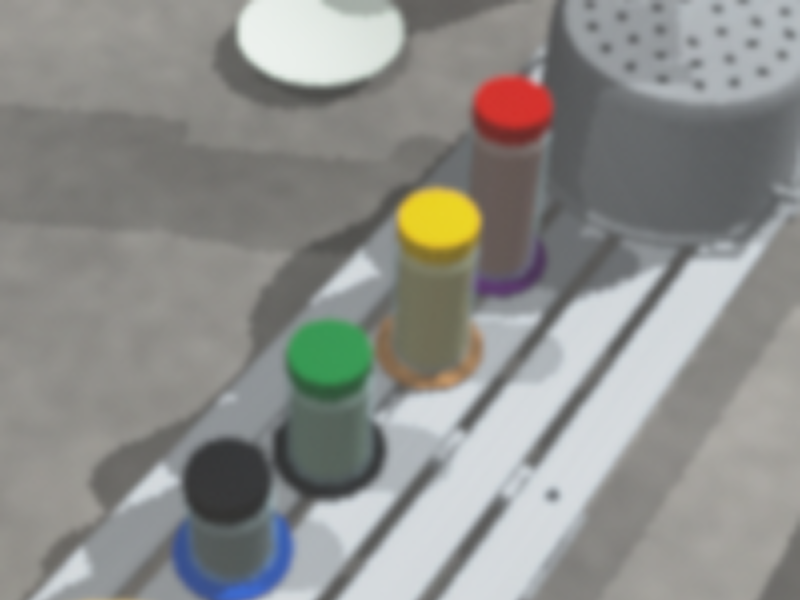

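View pics/T9z.png

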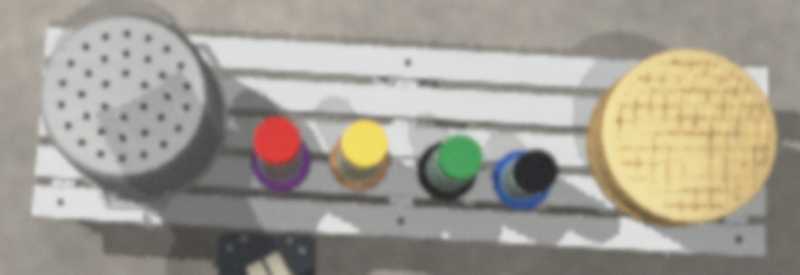

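The jars step down red, yellow, green, black from pot to basket. All four stand upright with their coaster rings visible around them, and the arm is clear. I'll hand the job in.

```bash
python3 -c "
import cv2,numpy as np
a=cv2.imread('pics/top0.png').astype(int);b=cv2.imread('pics/T9.png').astype(int)
for n,(x,y) in(('pot',(200,148)),('basket',(424,165))):print(n,abs(a-b)[y-28:y+28,x-28:x+28].mean())
from bench import close_job;print(close_job())"
```

```text
pot 12.053146258503402
basket 1.858737244897959
the job is handed in; nothing more can be done
None
```

```bash
python3 -c "
import cv2,numpy as np
f=lambda p:cv2.Laplacian(cv2.imread(p,0).astype(np.float32),cv2.CV_32F)
a,b=f('pics/top0.png'),f('pics/T9.png')
for n,(x,y) in(('pot',(200,148)),('basket',(424,165))):
  s=np.s_[y-32:y+32,x-32:x+32];print(n,cv2.phaseCorrelate(a[s].copy(),b[s].copy()))"
```

```text
pot ((-0.05724491867518111, 0.02206323218577566), 0.8470595921389759)
basket ((0.010451997667985324, 0.03928170976290346), 0.9301585843786597)
```

I moved the four jars onto the coasters and handed the job in after about 33 of the 104 s. From the pot to the basket, the order is red on violet, yellow on cork, green on charcoal and black on blue. Each jar was lowered until light contact (3–6 N at the wrist) before I released it, and the arm then backed clear.

**Centring:** The final pictures show all four upright, with coaster visible around each jar.
- **Red, yellow and green:** In the same camera, each measures within about 1–3 mm of its coaster. The cameras themselves disagree by 2–3 mm in absolute position. The largest offsets are 2–3 mm along the row in the scene camera (red and yellow) and 1–3 mm across the shelf in the top camera (green).
- **Black:** I checked this one only by eye, from the even blue ring around it.

**Pot and basket:** Comparing the first and last top pictures shows less than 0.1 pixel of shift for either. A plain picture difference on the pot was large, and I put that down to the arm's shadow falling on it. I ran the shift check just after handing in, using the saved pictures.

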